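Bring the red paint jar to the front of the carousel and hold it there

ROBOT

A 7-joint arm with a two-finger parallel gripper is mounted at the origin on a cart in front of the work surface, level with it; the furniture and walls round the work are solid. World frame = base frame: x ahead of the robot, y to its left, z up, the work surface at z = 0. Lengths are in m, angles in rad, forces in N, time in s.
With the tool pointing down it reaches from about 0.425 to 0.925 m from the base axis. Payload 6.8 kg.
Tool frame: the origin (TCP) lies between the finger pads; the fingertips stand 11 mm ahead of it and the grasp point (between the pads) lies 8 mm behind it; z points along the fingers, y is the line along which they close (so a half turn about z gives the same grasp; the last joint's range is limited). The gripper opens to 85 mm and grips with 20 to 120 N. Pads are 22 mm wide; open, the fingers measure 114 mm over their backs; the gripper's body (76 mm by 85 mm) begins 54 mm behind the grasp point. The pads swing forward as they close: fully open they stand 13 mm farther back than shut.
Start: joints at [-1.391, 0.477, 0.022, 1.555, -0.011, 1.109, -0.083], TCP at [0.192, 0.647, 0.242] pointing down, gripper open.
Joint ranges: [-2.96, 2.96], [-0.34, 2.1], [-1.41, 1.46], [0.24, 2.44], [-1.37, 4.51], [0.17, 1.92], [-2.96, 2.96]. Speed limits (rad/s): [2.39, 2.39, 3.14, 3.14, 3.14, 3.14, 3.14].

INTERFACE

Orientations are given as a rotation vector (axis times angle).
In Python, from bench import r gives the robot as it stands.
- The arm moves only by the tool send_rows, never from a script. Its argument "deltas" is a list of rows, each an object of numbers: "dx", "dy", "dz": the shift along the world's x, y, z in mm; "rx", "ry", "rz": the turn, a rotation vector about the world's x, y, z in degrees. A call has 1 to 5 rows; each row is the pose to reach, as a shift and turn from the pose commanded when the call began; what a row does not reach only later rows make up. A row lasts 1/12 s, in which the tool goes at most 41.7 mm and 7.16 degrees, less where a joint would pass 70% of its speed; a pose out of reach is approached as far as the arm can. A call with a gripper value outside its range is refused whole. "jaw" is the finger opening in mm, from 0 to 85.4, set as the call begins (left out, the last holds). The fingers move at their own pace and stop on an object; "newtons" is the grip in N (left out, the last holds). Time passes only in rows, so rows that repeat a pose let the fingers close. It gives the time, the measured TCP pose, the force, the opening and the grip force at its end, in the units of the state.
- r.get_obs(): the state, without advancing time (a new reading comes with each control period).
- r.grab_frame(name): name is "side" or "top"; returns a dict with "frame" (420x560x3 uint8, blue, green, red), "z_map" (420x560 float32, m along the optical axis (not along the pixel's ray), 0 where there is no reading), "vertical_fov" (degrees; the focal length in pixels is half the picture's height over the tangent of half this angle, whatever the lens; pixels are square), "cx", "cy" (the principal point, pixels), "xyz" and "orientation" of the camera in the world. Camera axes: x right, y down, z forward; pixel columns grow to the right and rows downward; lengths in m; the calibration is good to about 2 mm. A picture is of the moment at which its call begins.
- r.hand_in(): hands the job in; it is judged then, once.
The state is a dict: "clock": time; "joints": joint angles; "qvel": joint speeds; "tau": joint torques, N m; "tcp_pos": TCP position; "orientation": TCP orientation; "contact_force": force on the tool from outside, world axes, zero at the start; "moment": the same for the moment, N m; "grip_width": finger opening in m; "gripper_force": force on a finger pad.
Only numpy, scipy, OpenCV 4.12 (cv2) and the standard library are available. Lean on these libraries where they do the work, as an engineer would, in place of code of your own. Each camera call takes 0.05 s, during which the arm holds its last target. There are 200 camera calls.

TASK

Unlock the paint carousel by pushing its white plunger down fully, then take the black knob and turn the turntable until the jar with the red lid stands at the front, right behind the orange pointer on the foot. Finish still gripping the knob, holding the turntable still there so the jar can be taken out; leave the jars upright in their sockets and the mug, stapler and earbud case where they are.

Things in the scene. Friction and masses are not known exactly. Their poses are not given: they have to be found in the camera images.
- carousel: Fixed foot of the desk carousel: grey disc 200 mm across, fastened to the desk; origin on the turntable axis at desk height. A bar with a orange diamond pointer sticks out 155 mm along its -x axis (its front). On its +y side, 152 mm from the axis, a black pod 44 x 40 x 40 mm high carries the white plunger.
- turntable (a joint): Angle of the wooden turntable (216 mm across, top 34 mm above the desk) about its upright axis; 0 at the start, positive counter-clockwise from above, range -2.2 to 2.2 rad. Locked (0.03 rad play) while the tongue is up; freed, it turns easily (0.04 N m) and stays where left. A low tray with eraser and clip (top 70 mm above the desk) is on its rear half.
- front_mark (a point): The place at the front where the jar is wanted: a point 80 mm from the axis on the foot's front line (-x of the carousel), 36 mm above the desk, right behind the orange pointer. It does not turn with the turntable.
- knob_grip (a point): Middle of the black round knob on the turntable's axis: 36 mm in diameter, 40 mm high, from 110 to 150 mm above the desk; this point is 130 mm above the desk. It stands on a thin post, 20 mm in diameter, and turns with the turntable. The jar tops are 84 mm above the desk.
- eraser: Blue and white eraser, 23 x 52 x 12 mm, lying in the low tray on the rear half of the turntable.
- binder_clip: Black binder clip, 26 x 21 x 35 mm, standing in the same tray.
- plunger_top (a point): Centre of the top of the white round plunger, 28 mm in diameter, 57 mm above the desk when up and 47 mm when fully down (the pod's top, 40 mm, stays below it).
- plunger (a joint): Travel of the plunger, 0 up, 0.010 m fully down; pressed straight down. Its spring takes about 2 N at first and 5 N at the bottom, plus 2 N to move the lock tongue; it springs back up when let go.
- tongue (a joint): Travel of the steel lock tongue between the pod and the turntable's rim: 0 up (turntable locked), about 0.010 m down (free). The plunger pushes it down, and it stays down when the plunger springs back.
- red_jar: Paint jar with a red lid, 37 mm in diameter, 50 mm high, 70 g, origin at the centre of its underside, 34 mm above the desk, standing loose in a socket (24 mm deep, 1.7 mm clearance) 80 mm from the turntable axis. The four jars start 40 and 80 degrees to either side of the front; which is where varies.
- yellow_jar: Paint jar with a yellow lid, 37 mm in diameter, 50 mm high, 70 g, origin at the centre of its underside, 34 mm above the desk, standing loose in a socket (24 mm deep, 1.7 mm clearance) 80 mm from the turntable axis. The four jars start 40 and 80 degrees to either side of the front; which is where varies.
- blue_jar: Paint jar with a blue lid, 37 mm in diameter, 50 mm high, 70 g, origin at the centre of its underside, 34 mm above the desk, standing loose in a socket (24 mm deep, 1.7 mm clearance) 80 mm from the turntable axis. The four jars start 40 and 80 degrees to either side of the front; which is where varies.
- green_jar: Paint jar with a green lid, 37 mm in diameter, 50 mm high, 70 g, origin at the centre of its underside, 34 mm above the desk, standing loose in a socket (24 mm deep, 1.7 mm clearance) 80 mm from the turntable axis. The four jars start 40 and 80 degrees to either side of the front; which is where varies.
- mug: White mug, 82 x 117 x 91 mm, standing to the right; origin at the centre of its underside. A bystander.
- stapler: Blue-grey stapler, 30 x 125 x 38 mm, to the left; origin at the centre of its underside. A bystander.
- earbud_case: White earbud case, 47 x 60 x 25 mm, in front to the right; origin at the centre of its underside. A bystander.
Mind the look-alikes: they are no part of the job. Leave any pink look-alike of the yellow_jar alone.

How it is judged:
By the outcome, as a careful person would: the job done as asked, in the order asked, and still so for the second after the job is handed in, while the arm keeps its last pose, push and grip.
It also fails if it takes over 40 s, if anything falls off the work surface, if the arm or the gripper's body presses on something with over 40 N, if the wrist force passes 120 N, or if a joint passes its speed limit or range.

## Working session

There is one attempt and no reset: what is moved stays moved. The work goes in short steps, Python scripts to look and compute and a tool call to move; the robot and the scene stay as the last step left them, time stands still between calls to the robot, and variables do not carry over. Pictures are saved under pics/ and viewed, at most 10 in all, crops included, and the job is handed in when it is done.

Besides the shell and the picture viewer there is one more tool, called as name(argument=value, ...), one argument or row to a line, values as JSON. send_rows: Moves the arm, as the interface text tells. Its arguments: {"type":"object","properties":{"deltas":{"type":"array","items":{"type":"object","properties":{"dx":{"type":"number"},"dy":{"type":"number"},"dz":{"type":"number"},"rx":{"type":"number"},"ry":{"type":"number"},"rz":{"type":"number"}}}},"jaw":{"type":"number"},"newtons":{"type":"number"}},"required":["deltas"]}

```bash
mkdir -p pics
cat > h.py <<'E'
import numpy as np, cv2
from scipy.spatial.transform import Rotation as R
from bench import r
def grab(n):
    f=r.grab_frame(n); np.savez('/tmp/%s.npz'%n,**f); return f
def geo(f):
    h=f['frame'].shape[0]; fl=h/2/np.tan(np.radians(float(f['vertical_fov']))/2)
    o=np.array(f['orientation'],float)
    M=o if o.shape==(3,3) else R.from_rotvec(o).as_matrix()
    return fl,M,np.array(f['xyz'],float)
def ray(f,u,v,z):
    fl,M,c=geo(f); d=M@np.array([(u-f['cx'])/fl,(v-f['cy'])/fl,1]); return c+d*(z-c[2])/d[2]
def proj(f,p):
    fl,M,c=geo(f); q=M.T@(np.array(p)-c); return q[0]/q[2]*fl+f['cx'],q[1]/q[2]*fl+f['cy']
def cloud(f):
    fl,M,c=geo(f); z=f['z_map']; v,u=np.indices(z.shape)
    return np.stack([(u-f['cx'])/fl*z,(v-f['cy'])/fl*z,z],-1)@M.T+c
E
python3 - <<'E'
from h import *
for n in('top','side'):
    f=grab(n); print(n,f['xyz'],f['orientation'],f['vertical_fov'],f['cx'],f['cy']); cv2.imwrite(f'pics/{n}0.png',f['frame'])
print(r.get_obs())
E
```

```text
top [0.32341708 0.03902812 1.11930197] [-2.05056435  2.17470216 -0.22245093] 55.65734585865842 278.61977121541213 211.5702003921796
side [1.38736879 0.38166765 1.11905644] [-1.45982557 -2.15433795  0.81354968] 57.19866533384844 281.36213899298144 206.867909491913
{'clock': 0.1, 'joints': array([-1.39105665,  0.47774677,  0.02233226,  1.55635714, -0.01148416,
        1.1092987 , -0.08309018]), 'qvel': array([ 0.0014254 , -0.00346591,  0.00158545, -0.00328465,  0.00076618,
        0.00147607,  0.00129846]), 'tau': array([ 4.89475337e-03, -5.97756886e+01,  1.61404878e+00, -2.81953257e+01,
        1.28461319e-02,  4.93701562e-03, -1.57312081e-05]), 'tcp_pos': array([0.19148019, 0.64672876, 0.24140113]), 'orientation': array([-4.50490793e-01, -3.10901437e+00,  2.63616170e-03]), 'contact_force': array([-0.17085221, -0.46477981, -0.34615001]), 'moment': array([ 0.0233064 , -0.03982644,  0.02691136]), 'gripper_force': 0.0, 'grip_width': 0.08536938685919747}
```

View pics/top0.png

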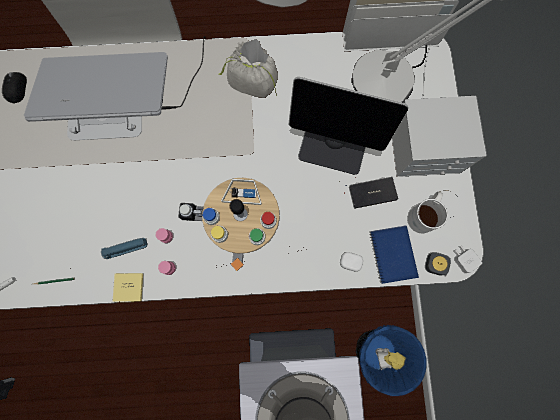

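View pics/side0.png

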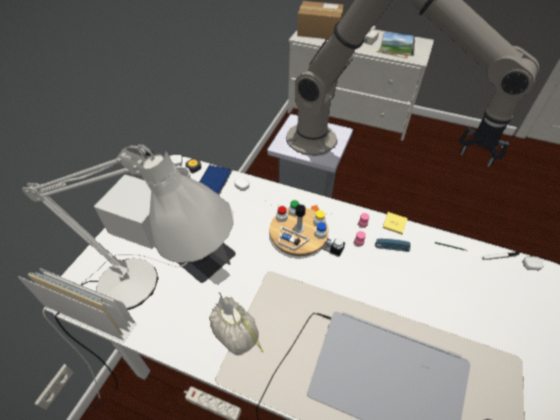

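Top view: carousel axis at about (241,213), orange pointer (237,264), pod with the white plunger (187,211), and lids red (268,218), green (257,236), yellow (219,233), blue (209,215). Two pink look-alikes stand off the table at (163,236) and (167,268). The red jar is the only red lid in a socket, and the plunger is the white disc on the black pod. I'll measure these and confirm in a crop.

Run:
```python
from h import *
f=dict(np.load('/tmp/top.npz'));g=dict(np.load('/tmp/side.npz'))
im=f['frame'];cv2.imwrite('pics/crop.png',cv2.resize(im[165:285,165:295],None,fx=4.6,fy=4.6,interpolation=cv2.INTER_CUBIC))
def blobs(f,lo,hi,box,name,z):
    hsv=cv2.cvtColor(f['frame'],cv2.COLOR_BGR2HSV); m=cv2.inRange(hsv,np.array(lo),np.array(hi))
    k=np.zeros_like(m);x0,y0,x1,y1=box;k[y0:y1,x0:x1]=255;m&=k
    n,l,s,c=cv2.connectedComponentsWithStats(m)
    for i in range(1,n):
        if s[i,4]>15: print(name,c[i].round(1),s[i,4],ray(f,*c[i],z).round(4))
for nm,F,B in(('top',f,(165,165,295,285)),('side',g,(260,190,360,265))):
    print(nm)
    blobs(F,(0,130,80),(7,255,255),B,'red',.084)
    blobs(F,(172,130,80),(180,255,255),B,'red2',.084)
    blobs(F,(8,150,120),(18,255,255),B,'orange',.006)
    blobs(F,(22,120,120),(35,255,255),B,'yellow',.084)
    blobs(F,(45,100,50),(85,255,255),B,'green',.084)
    blobs(F,(100,150,60),(125,255,255),B,'blue',.084)
    blobs(F,(0,0,0),(180,255,50),B,'black',.15)
    blobs(F,(0,0,185),(180,40,255),(176,200,200,222) if nm=='top' else (328,238,348,258),'white',.057)
P=cloud(f)
x=P[(P[...,2]>.14)&(P[...,2]<.156)&(abs(P[...,1]-ray(f,240,205,.15)[1])<.06)&(abs(P[...,0]-ray(f,240,205,.15)[0])<.06)]; print('knob',len(x),x.min(0),x.max(0),x.mean(0))
print('base/tcp',proj(f,r.get_obs()['tcp_pos']))
```

```text
top
red [267.5 217.6] 118 [0.526  0.0602 0.084 ]
orange [236.6 263.9] 79 [0.4153 0.1545 0.006 ]
yellow [217.  231.9] 128 [0.4958 0.195  0.084 ]
green [256.  234.7] 125 [0.4823 0.0928 0.084 ]
blue [248.7 193. ] 63 [0.5964 0.1072 0.084 ]
blue [209.  214.1] 125 [0.5449 0.2149 0.084 ]
black [234.4 192.2] 37 [0.583  0.1387 0.15  ]
black [236.6 206.7] 167 [0.5455 0.1343 0.15  ]
black [189.7 205.4] 38 [0.5557 0.2512 0.15  ]
black [187.7 216.9] 79 [0.5268 0.2566 0.15  ]
white [185.  207.8] 159 [0.5719 0.2846 0.057 ]
white [183.9 208.7] 65 [0.5697 0.2876 0.057 ]
side
red [281.5 209.6] 50 [0.5314 0.0595 0.084 ]
orange [314.4 207.9] 23 [0.4104 0.15   0.006 ]
yellow [319.6 214.3] 63 [0.5008 0.1929 0.084 ]
green [294.2 203.9] 46 [0.4882 0.0919 0.084 ]
blue [321.1 226.3] 49 [0.5515 0.2144 0.084 ]
black [299.6 210.7] 78 [0.5674 0.1378 0.15  ]
black [335.2 250.5] 61 [0.6797 0.2943 0.15  ]
white [339.9 247. ] 192 [0.592  0.2969 0.057 ]
knob 157 [0.53222296 0.12067213 0.14002399] [0.5666634  0.15373425 0.15492216] [0.5490744  0.13599604 0.14932262]
base/tcp (np.float64(-8.186705508938473), np.float64(377.3194308125618))
```

View pics/crop.png

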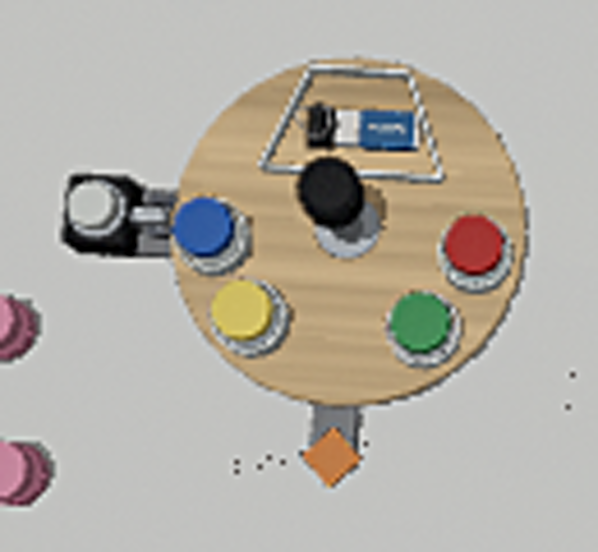

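The crop confirms it: the red lid at crop (475,243) is in the socket about 80° right of the front, and the white plunger at (95,207) is on the black pod. The axis is at (0.549,0.136), the carousel yaw about -7.5°, and the plunger top about (0.569,0.287). The table has to turn about -80°. I'll move over the plunger with the jaws closed.

send_rows(
  deltas=[
    {"dx": 28,"dy": -27},
    {"dx": 56,"dy": -54},
    {"dx": 84,"dy": -81},
    {"dx": 112,"dy": -108},
    {"dx": 140,"dy": -135},
  ],
  jaw=0,
  newtons=40,
)

```text
$.deltas[0]: bad value
```

send_rows(
  deltas=[
    {"dx": 28,"dy": -27},
    {"dx": 56,"dy": -54},
    {"dx": 84,"dy": -81},
    {"dx": 112,"dy": -108},
    {"dx": 140,"dy": -135},
  ],
)

```text
$.deltas[0]: bad value
```

send_rows(
  deltas=[
    {"dx": 28,"dy": -27,"dz": -20},
    {"dx": 56,"dy": -54,"dz": -40},
    {"dx": 84,"dy": -80,"dz": -60},
    {"dx": 97,"dy": -90,"dz": -90},
    {"dx": 97,"dy": -90,"dz": -120},
  ],
)

```text
$.deltas[0]: bad value
```

Refused, so nothing moved. All six keys may be required.

send_rows(
  deltas=[
    {"dx": 28,"dy": -27,"dz": 0,"rx": 0,"ry": 0,"rz": 0},
    {"dx": 56,"dy": -54,"dz": 0,"rx": 0,"ry": 0,"rz": 0},
    {"dx": 84,"dy": -81,"dz": 0,"rx": 0,"ry": 0,"rz": 0},
    {"dx": 112,"dy": -108,"dz": 0,"rx": 0,"ry": 0,"rz": 0},
    {"dx": 140,"dy": -135,"dz": 0,"rx": 0,"ry": 0,"rz": 0},
  ],
  jaw=0,
  newtons=40,
)

```text
clock: 0.52
tcp_pos: [0.3325, 0.5106, 0.2419]
orientation: [-0.45, -3.109, 0.001]
contact_force: [0.8, 0.8, 0.1]
grip_width: 0.0254
gripper_force: 0.0
```

send_rows(
  deltas=[
    {"dx": 28,"dy": -27,"dz": 0,"rx": 0,"ry": 0,"rz": 0},
    {"dx": 56,"dy": -54,"dz": 0,"rx": 0,"ry": 0,"rz": 0},
    {"dx": 84,"dy": -81,"dz": 0,"rx": 0,"ry": 0,"rz": 0},
    {"dx": 112,"dy": -108,"dz": 0,"rx": 0,"ry": 0,"rz": 0},
    {"dx": 140,"dy": -135,"dz": 0,"rx": 0,"ry": 0,"rz": 0},
  ],
)

```text
clock: 0.93
tcp_pos: [0.4725, 0.3755, 0.2421]
orientation: [-0.45, -3.109, 0.001]
contact_force: [1.1, -0.3, 0.1]
grip_width: 0.0002
gripper_force: 0.0
```

send_rows(
  deltas=[
    {"dx": 28,"dy": -27,"dz": -20,"rx": 0,"ry": 0,"rz": 0},
    {"dx": 56,"dy": -54,"dz": -40,"rx": 0,"ry": 0,"rz": 0},
    {"dx": 84,"dy": -80,"dz": -60,"rx": 0,"ry": 0,"rz": 0},
    {"dx": 97,"dy": -89,"dz": -90,"rx": 0,"ry": 0,"rz": 0},
    {"dx": 97,"dy": -89,"dz": -120,"rx": 0,"ry": 0,"rz": 0},
  ],
)

```text
clock: 1.35
tcp_pos: [0.5735, 0.2822, 0.1215]
orientation: [0.463, 3.103, -0.003]
contact_force: [0.2, -1.0, -1.2]
grip_width: -0.0003
gripper_force: 0.0
```

send_rows(
  deltas=[
    {"dx": 0,"dy": 0,"dz": -20,"rx": 0,"ry": 0,"rz": 0},
    {"dx": 0,"dy": 0,"dz": -35,"rx": 0,"ry": 0,"rz": 0},
    {"dx": 0,"dy": 0,"dz": -45,"rx": 0,"ry": 0,"rz": 0},
    {"dx": 0,"dy": 0,"dz": -50,"rx": 0,"ry": 0,"rz": 0},
    {"dx": 0,"dy": 0,"dz": -50,"rx": 0,"ry": 0,"rz": 0},
  ],
)

```text
clock: 1.77
tcp_pos: [0.568, 0.2881, 0.0713]
orientation: [-0.45, -3.108, 0.002]
contact_force: [0.0, 0.2, 0.1]
grip_width: -0.0003
gripper_force: 0.0
```

Run:
```python
from h import *
o=r.get_obs();print(o['tcp_pos'],o['contact_force'],np.degrees(o['joints']).round())
g=grab('side');f=grab('top')
a=cv2.resize(g['frame'][190:270,280:380],None,fx=5,fy=5,interpolation=cv2.INTER_CUBIC)
b=cv2.resize(f['frame'][175:255,150:200],None,fx=5,fy=5,interpolation=cv2.INTER_CUBIC)
cv2.imwrite('pics/pl.png',np.hstack([a,b]))
```

```text
[0.56799112 0.28808732 0.07133409] [0.03154481 0.19227    0.11343878] [-38.  35.   8. 102.  -7.  43.  47.]
```

View pics/pl.png

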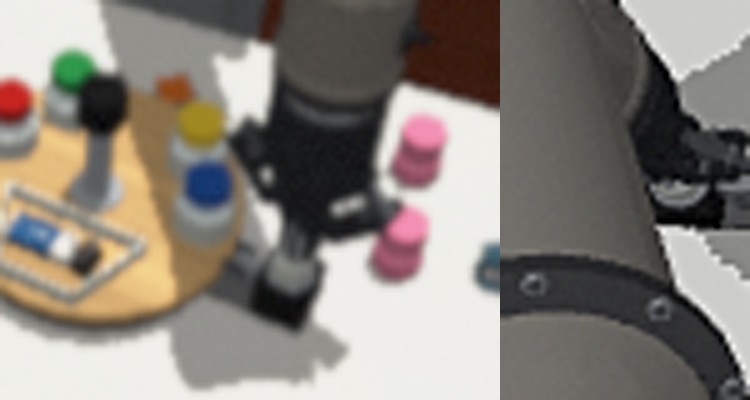

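The fingertips stand centred over the white plunger (left panel, about (290,265)). I'll press it down now.

send_rows(
  deltas=[
    {"dx": 0,"dy": 0,"dz": -5,"rx": 0,"ry": 0,"rz": 0},
    {"dx": 0,"dy": 0,"dz": -10,"rx": 0,"ry": 0,"rz": 0},
    {"dx": 0,"dy": 0,"dz": -14,"rx": 0,"ry": 0,"rz": 0},
    {"dx": 0,"dy": 0,"dz": -14,"rx": 0,"ry": 0,"rz": 0},
    {"dx": 0,"dy": 0,"dz": -14,"rx": 0,"ry": 0,"rz": 0},
  ],
)

```text
clock: 2.28
tcp_pos: [0.5698, 0.289, 0.0591]
orientation: [0.45, 3.107, 0.003]
contact_force: [2.1, 1.4, 4.3]
grip_width: 0.0
gripper_force: 2.1
```

send_rows(
  deltas=[
    {"dx": 0,"dy": 0,"dz": -2,"rx": 0,"ry": 0,"rz": 0},
    {"dx": 0,"dy": 0,"dz": -4,"rx": 0,"ry": 0,"rz": 0},
    {"dx": 0,"dy": 0,"dz": -4,"rx": 0,"ry": 0,"rz": 0},
    {"dx": 0,"dy": 0,"dz": -4,"rx": 0,"ry": 0,"rz": 0},
  ],
)

```text
clock: 2.62
tcp_pos: [0.57, 0.2891, 0.0578]
orientation: [0.451, 3.107, 0.004]
contact_force: [-4.6, -2.0, 25.4]
grip_width: 0.0003
gripper_force: 12.6
```

It hit the stop at 25 N with the fingertip at 47 mm, so the plunger is fully down. I'll rise, open and go over the knob.

send_rows(
  deltas=[
    {"dx": 0,"dy": 0,"dz": 30,"rx": 0,"ry": 0,"rz": 0},
    {"dx": 0,"dy": 0,"dz": 65,"rx": 0,"ry": 0,"rz": 0},
    {"dx": 0,"dy": 0,"dz": 100,"rx": 0,"ry": 0,"rz": 0},
    {"dx": 0,"dy": 0,"dz": 140,"rx": 0,"ry": 0,"rz": 0},
    {"dx": 0,"dy": 0,"dz": 175,"rx": 0,"ry": 0,"rz": 0},
  ],
)

```text
clock: 3.03
tcp_pos: [0.5677, 0.2877, 0.2309]
orientation: [-0.451, -3.108, 0.002]
contact_force: [0.9, 1.1, 1.1]
grip_width: -0.0001
gripper_force: 0.0
```

send_rows(
  deltas=[
    {"dx": -5,"dy": -35,"dz": 0,"rx": 0,"ry": 0,"rz": 0},
    {"dx": -10,"dy": -70,"dz": 0,"rx": 0,"ry": 0,"rz": 0},
    {"dx": -15,"dy": -110,"dz": 0,"rx": 0,"ry": 0,"rz": 0},
    {"dx": -20,"dy": -151,"dz": 0,"rx": 0,"ry": 0,"rz": 0},
    {"dx": -20,"dy": -151,"dz": 0,"rx": 0,"ry": 0,"rz": 0},
  ],
  jaw=85,
)

```text
clock: 3.45
tcp_pos: [0.547, 0.1267, 0.2289]
orientation: [-0.468, -3.104, 0.009]
contact_force: [-0.1, -1.7, -0.1]
grip_width: 0.0606
gripper_force: 0.0
```

send_rows(
  deltas=[
    {"dx": 0,"dy": 0,"dz": 0,"rx": 0,"ry": 0,"rz": 0},
    {"dx": 0,"dy": 0,"dz": 0,"rx": 0,"ry": 0,"rz": 0},
  ],
)

```text
clock: 3.62
tcp_pos: [0.5479, 0.1374, 0.229]
orientation: [-0.451, -3.108, 0.0]
contact_force: [-0.2, 0.6, 0.5]
grip_width: 0.0831
gripper_force: 0.0
```

Run:
```python
from h import *
o=r.get_obs();print(o['tcp_pos'],o['contact_force'],np.degrees(o['joints']).round())
g=grab('side');f=grab('top')
a=cv2.resize(g['frame'][180:270,250:360],None,fx=5,fy=5,interpolation=cv2.INTER_CUBIC)
cv2.imwrite('pics/kn.png',a)
print(proj(g,(.549,.136,.13)))
```

```text
[0.54793407 0.13742173 0.22895385] [-0.20265262  0.64023936  0.53032308] [-30.  18.  12. 106.  -4.  57.  57.]
(np.float64(300.6037120670338), np.float64(210.61437436269628))
```

View pics/kn.png

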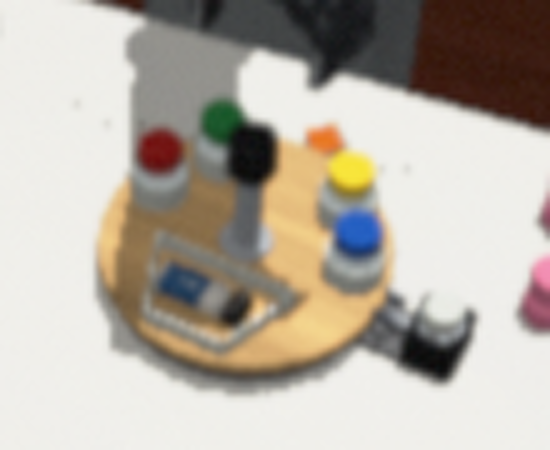

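The knob shows at crop (252,153), matching the projected axis estimate at (253,153). I'll descend and grip.

send_rows(
  deltas=[
    {"dx": 0,"dy": 0,"dz": -25,"rx": 0,"ry": 0,"rz": 0},
    {"dx": 0,"dy": 0,"dz": -50,"rx": 0,"ry": 0,"rz": 0},
    {"dx": 1,"dy": -1,"dz": -75,"rx": 0,"ry": 0,"rz": 0},
    {"dx": 1,"dy": -1,"dz": -95,"rx": 0,"ry": 0,"rz": 0},
    {"dx": 1,"dy": -1,"dz": -105,"rx": 0,"ry": 0,"rz": 0},
  ],
)

```text
clock: 4.13
tcp_pos: [0.5478, 0.1375, 0.1214]
orientation: [-0.446, -3.106, 0.003]
contact_force: [-1.0, -0.5, 0.2]
grip_width: 0.085
gripper_force: 0.0
```

send_rows(
  deltas=[
    {"dx": 0,"dy": 0,"dz": 0,"rx": 0,"ry": 0,"rz": 0},
    {"dx": 0,"dy": 0,"dz": 0,"rx": 0,"ry": 0,"rz": 0},
    {"dx": 0,"dy": 0,"dz": 0,"rx": 0,"ry": 0,"rz": 0},
    {"dx": 0,"dy": 0,"dz": 0,"rx": 0,"ry": 0,"rz": 0},
    {"dx": 0,"dy": 0,"dz": 0,"rx": 0,"ry": 0,"rz": 0},
  ],
  jaw=20,
  newtons=40,
)

```text
clock: 4.55
tcp_pos: [0.5502, 0.1354, 0.126]
orientation: [0.451, 3.108, -0.0]
contact_force: [-2.3, -4.3, 6.9]
grip_width: 0.0348
gripper_force: 40.7
```

send_rows(
  deltas=[
    {"dx": 0,"dy": 0,"dz": 0,"rx": 0,"ry": 0,"rz": 0},
    {"dx": 0,"dy": 0,"dz": 0,"rx": 0,"ry": 0,"rz": 0},
    {"dx": 0,"dy": 0,"dz": 0,"rx": 0,"ry": 0,"rz": 0},
    {"dx": 0,"dy": 0,"dz": 0,"rx": 0,"ry": 0,"rz": 0},
  ],
)

```text
clock: 4.88
tcp_pos: [0.5502, 0.1354, 0.126]
orientation: [0.451, 3.107, -0.0]
contact_force: [-1.9, -2.4, 5.8]
grip_width: 0.0343
gripper_force: 40.6
```

Gripped on the knob at 34 mm. I'll start turning clockwise.

send_rows(
  deltas=[
    {"dx": 0,"dy": 0,"dz": 0,"rx": 0,"ry": 0,"rz": -2},
    {"dx": 0,"dy": 0,"dz": 0,"rx": 0,"ry": 0,"rz": -6},
    {"dx": 0,"dy": 0,"dz": 0,"rx": 0,"ry": 0,"rz": -10},
    {"dx": 0,"dy": 0,"dz": 0,"rx": 0,"ry": 0,"rz": -14},
    {"dx": 0,"dy": 0,"dz": 0,"rx": 0,"ry": 0,"rz": -18},
  ],
)

```text
clock: 5.3
tcp_pos: [0.55, 0.1351, 0.1259]
orientation: [0.937, 2.997, 0.0]
contact_force: [-2.9, -2.8, 5.8]
grip_width: 0.0351
gripper_force: 40.7
```

```bash
cat > jars.py <<'E'
from h import *
o=r.get_obs();print(o['tcp_pos'],o['contact_force'],o['moment'],o['grip_width'],np.degrees(o['joints']).round())
A=np.array([.5493,.1359])
for n in('top','side'):
    f=grab(n);u,v=proj(f,(*A,.06));hsv=cv2.cvtColor(f['frame'],cv2.COLOR_BGR2HSV)
    for nm,lo,hi in(('red',(0,130,60),(7,255,255)),('yellow',(22,120,90),(35,255,255)),('green',(45,100,40),(85,255,255)),('blue',(100,150,50),(125,255,255))):
        m=cv2.inRange(hsv,np.array(lo),np.array(hi));k=np.zeros_like(m);cv2.circle(k,(int(u),int(v)),42,255,-1);m&=k
        N,l,s,c=cv2.connectedComponentsWithStats(m)
        for i in range(1,N):
            if s[i,4]>20:
                p=ray(f,*c[i],.083)[:2]-A; print(n,nm,s[i,4],'r %.1f mm  angle from world -x, ccw %.1f'%(1e3*np.hypot(*p),np.degrees(np.arctan2(-p[1],-p[0]))))
E
python3 jars.py
```

```text
[0.5500332  0.13513078 0.12594985] [-2.94865671 -2.7582304   5.84266344] [-0.82693514  0.62839057  0.03939488] 0.03509493087673114 [-32.  26.  15. 111.  -9.  44.  44.]
top red 123 r 79.3 mm  angle from world -x, ccw 54.7
top blue 57 r 58.2 mm  angle from world -x, ccw 128.7
side red 46 r 77.8 mm  angle from world -x, ccw 57.5
side yellow 70 r 75.9 mm  angle from world -x, ccw -68.8
side blue 53 r 81.0 mm  angle from world -x, ccw -109.1
```

The table follows freely: red went from 72.9° to 54.7° and its target is about -7.5°. About -62° remains.

send_rows(
  deltas=[
    {"dx": 0,"dy": 0,"dz": 0,"rx": 0,"ry": 0,"rz": -4},
    {"dx": 0,"dy": 0,"dz": 0,"rx": 0,"ry": 0,"rz": -8},
    {"dx": 0,"dy": 0,"dz": 0,"rx": 0,"ry": 0,"rz": -12},
    {"dx": 0,"dy": 0,"dz": 0,"rx": 0,"ry": 0,"rz": -16},
    {"dx": 0,"dy": 0,"dz": 0,"rx": 0,"ry": 0,"rz": -20},
  ],
)

```text
clock: 5.82
tcp_pos: [0.5498, 0.1349, 0.126]
orientation: [1.444, 2.789, -0.0]
contact_force: [-4.6, -5.6, 8.2]
grip_width: 0.0348
gripper_force: 40.8
```

send_rows(
  deltas=[
    {"dx": 0,"dy": 0,"dz": 0,"rx": 0,"ry": 0,"rz": -4},
    {"dx": 0,"dy": 0,"dz": 0,"rx": 0,"ry": 0,"rz": -8},
    {"dx": 0,"dy": 0,"dz": 0,"rx": 0,"ry": 0,"rz": -12},
    {"dx": 0,"dy": 0,"dz": 0,"rx": 0,"ry": 0,"rz": -16},
    {"dx": 0,"dy": 0,"dz": 0,"rx": 0,"ry": 0,"rz": -20},
  ],
)

```text
clock: 6.23
tcp_pos: [0.5495, 0.1347, 0.126]
orientation: [1.907, 2.496, -0.001]
contact_force: [-4.6, -4.0, 8.3]
grip_width: 0.0343
gripper_force: 41.0
```

send_rows(
  deltas=[
    {"dx": 0,"dy": 0,"dz": 0,"rx": 0,"ry": 0,"rz": -4},
    {"dx": 0,"dy": 0,"dz": 0,"rx": 0,"ry": 0,"rz": -8},
    {"dx": 0,"dy": 0,"dz": 0,"rx": 0,"ry": 0,"rz": -12},
    {"dx": 0,"dy": 0,"dz": 0,"rx": 0,"ry": 0,"rz": -15},
    {"dx": 0,"dy": 0,"dz": 0,"rx": 0,"ry": 0,"rz": -17},
  ],
)

```text
clock: 6.65
tcp_pos: [0.5492, 0.1347, 0.1259]
orientation: [-2.254, -2.188, 0.001]
contact_force: [-6.4, -4.9, 10.2]
grip_width: 0.0348
gripper_force: 41.1
```

send_rows(
  deltas=[
    {"dx": 0,"dy": 0,"dz": 0,"rx": 0,"ry": 0,"rz": 0},
    {"dx": 0,"dy": 0,"dz": 0,"rx": 0,"ry": 0,"rz": 0},
  ],
)

```text
clock: 6.82
tcp_pos: [0.5492, 0.1347, 0.126]
orientation: [-2.252, -2.19, 0.001]
contact_force: [-5.3, -5.1, 10.3]
grip_width: 0.0344
gripper_force: 41.1
```

```bash
python3 jars.py
python3 - <<'E'
from h import *
f=np.load('/tmp/top.npz')['frame'];g=np.load('/tmp/side.npz')['frame']
k=dict(fx=4,fy=4,interpolation=cv2.INTER_CUBIC)
cv2.imwrite('pics/t1.png',np.hstack([cv2.resize(f[180:275,195:290],None,**k),cv2.resize(g[180:275,255:355],None,**k)]))
E
```

```text
[0.54921742 0.13471253 0.12595386] [-5.3152875  -5.05292771 10.32955844] [-1.00828414  1.17856544 -0.05556383] 0.03444698460224331 [-43.  28.  30. 112. -19.  45.  -4.]
top red 25 r 81.1 mm  angle from world -x, ccw 5.6
top blue 58 r 64.9 mm  angle from world -x, ccw 75.0
side red 42 r 76.2 mm  angle from world -x, ccw -3.8
side yellow 88 r 79.9 mm  angle from world -x, ccw -124.4
side green 48 r 74.6 mm  angle from world -x, ccw -44.7
side blue 54 r 84.4 mm  angle from world -x, ccw -163.8
```

View pics/t1.png

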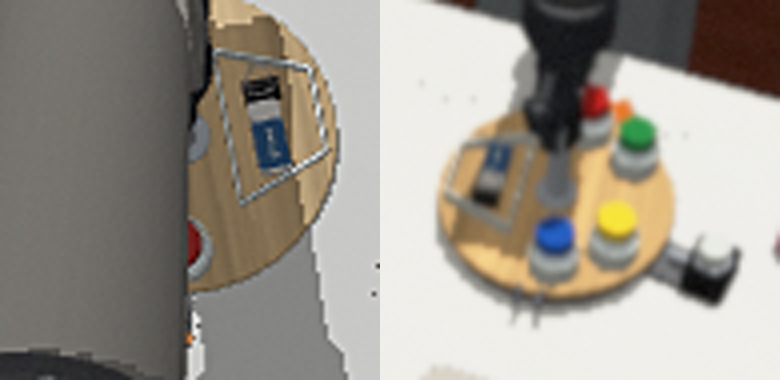

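The red jar is now near the front, partly hidden in both views (side crop (597,105), pointer (622,108)). I'll read the turn from the other lids in the side view, with the side camera's offset of about 5 mm removed.

```bash
cat > ang.py <<'E'
from h import *
import sys
A=np.array([.5493,.1359]);S=A+[.0057,-.001]
g=grab('side');hsv=cv2.cvtColor(g['frame'],cv2.COLOR_BGR2HSV);u,v=proj(g,(*A,.06))
for nm,lo,hi,o in(('yellow',(22,120,90),(35,255,255),-40),('green',(45,100,40),(85,255,255),40),('blue',(100,150,50),(125,255,255),-80),('red',(0,130,60),(7,255,255),80)):
    m=cv2.inRange(hsv,np.array(lo),np.array(hi));k=np.zeros_like(m);cv2.circle(k,(int(u),int(v)),42,255,-1);m&=k
    N,l,s,c=cv2.connectedComponentsWithStats(m);i=1+s[1:,4].argmax()
    p=ray(g,*c[i],.084)[:2]-S;a=np.degrees(np.arctan2(-p[1],-p[0]))
    print(nm,s[i,4],'r%.1f'%(1e3*np.hypot(*p)),'table yaw %.1f'%((a-o+180)%360-180))
m=cv2.inRange(hsv,np.array((8,150,100)),np.array((18,255,255)));m[:190]=0;m[225:]=0;m[:,:300]=0;m[:,330:]=0
vv,uu=np.nonzero(m);p=ray(g,uu.mean(),vv.mean(),.006)[:2]-S;print('orange',len(uu),p,np.degrees(np.arctan2(-p[1],-p[0])))
E
python3 ang.py
```

```text
yellow 88 r78.2 table yaw -80.9
green 49 r78.8 table yaw -83.1
blue 55 r79.8 table yaw -82.1
red 43 r80.8 table yaw -84.3
orange 16 [-0.1478101   0.01528749] -5.904908257854125
```

The jars were symmetric about the front at the start (table angle 0), so the turn needed is exactly -80°. About 75° is done, so I'll add the last -5°.

send_rows(
  deltas=[
    {"dx": 0,"dy": 0,"dz": 0,"rx": 0,"ry": 0,"rz": -2},
    {"dx": 0,"dy": 0,"dz": 0,"rx": 0,"ry": 0,"rz": -4},
    {"dx": 0,"dy": 0,"dz": 0,"rx": 0,"ry": 0,"rz": -5},
    {"dx": 0,"dy": 0,"dz": 0,"rx": 0,"ry": 0,"rz": -5},
    {"dx": 0,"dy": 0,"dz": 0,"rx": 0,"ry": 0,"rz": -5},
  ],
)

```text
clock: 7.38
tcp_pos: [0.5491, 0.1347, 0.1259]
orientation: [-2.345, -2.09, 0.001]
contact_force: [-6.7, -5.3, 10.8]
grip_width: 0.0346
gripper_force: 41.1
```

```bash
python3 ang.py
python3 - <<'E'
from h import *
f=grab('top')['frame'];g=np.load('/tmp/side.npz')['frame']
k=dict(fx=4,fy=4,interpolation=cv2.INTER_CUBIC)
cv2.imwrite('pics/t2.png',np.hstack([cv2.resize(f[180:275,195:290],None,**k),cv2.resize(g[180:275,255:355],None,**k)]))
print(r.get_obs()['qvel'])
E
```

```text
yellow 87 r77.6 table yaw -85.8
green 56 r79.2 table yaw -87.5
blue 56 r79.8 table yaw -86.8
red 53 r79.7 table yaw -88.5
orange 11 [-0.14881302  0.01846124] -7.071788606170178
[ 6.62888889e-04 -9.70930321e-05  4.53194510e-04  3.64697804e-04
  4.95013176e-04  3.60958509e-04 -5.41928208e-04]
```

View pics/t2.png

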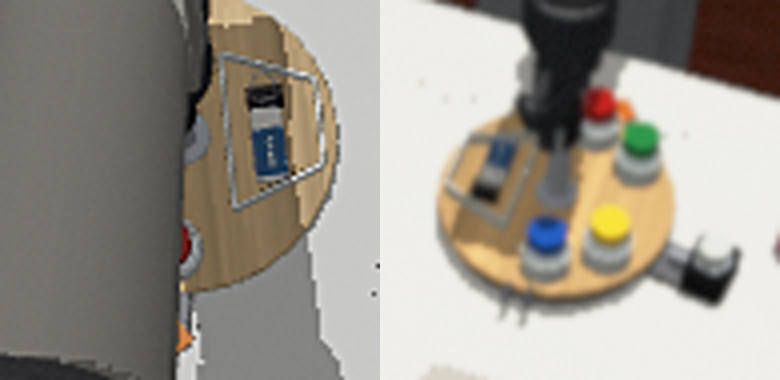

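The red jar (side crop (600,105)) stands right behind the orange pointer (624,108), all jars are upright, and the table yaw is -87.1° against a target of -87.3°. Handing in.

```bash
python3 -c "
from bench import r
print(r.hand_in())"
```

```text
the job is handed in; nothing more can be done
None
```

I pushed the plunger fully down and turned the turntable about -80°, so the red jar stands at the front behind the pointer to within my measurement (about 1°). The job is handed in with the knob still gripped; no verdict was shown.

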